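# Book a carton of bolts into stock at the bench scanner

### The arm

A 7-joint arm with a two-finger parallel gripper is mounted at the origin on the work surface. World frame = base frame: x ahead of the robot, y to its left, z up, the work surface at z = 0. Lengths are in m, angles in rad, forces in N, time in s.
With the tool pointing down it reaches from about 0.425 to 0.875 m from the base axis. Payload 4.7 kg.
Tool frame: the origin (TCP) lies midway between the tips of the shut fingers; the grasp point (between the pads) lies 19 mm behind it; z points along the fingers, x is the direction in which the jaws open and shut, and the axes are right-handed (so a half turn about z gives the same grasp; the last joint's range is limited). The gripper opens to 87 mm and grips with 3 to 60 N. Pads are 19 mm wide; open, the fingers measure 117 mm over their backs; the gripper's body (75 mm by 190 mm) begins 51 mm behind the grasp point.
Start: joints at [1.298, 0.321, -0.07, 1.45, 0.023, 1.371, -0.057], TCP at [0.184, -0.623, 0.223] pointing down, gripper open.
Joint ranges: [-2.86, 2.86], [-0.3, 2.09], [-1.38, 1.24], [0.06, 2.45], [-1.56, 4.7], [0.09, 2.05], [-2.69, 2.69]. Speed limits (rad/s): [2.57, 2.57, 3.14, 3.14, 3.14, 3.14, 3.14].

### API

Orientations are given as a rotation vector (axis times angle).
In Python, from bench import get_state, eyes, ticket gives the robot as it stands.
- The arm moves only by the tool carry_out, never from a script. Its argument "motion" is a list of rows, each a list of 2 entries, a list of its own where there are three numbers: the shift along the world's x, y, z in m, then the turn about the world's z in rad. A call has 1 to 20 rows; each row is the pose to reach, as a shift and turn from the pose commanded when the call began; what a row does not reach only later rows make up. A row lasts 1/10 s, in which the tool goes at most 50 mm and 8.59 degrees, less where a joint would pass 70% of its speed; a pose out of reach is approached as far as the arm can. A call with a gripper value outside its range is refused whole. "grip" is the gripper command: -1 is fully open, 1 is shut, values between are in proportion, set as the call begins (left out, the last holds). The fingers move at their own pace and stop on an object; "squeeze" is the grip in N (left out, the last holds). Time passes only in rows, so rows that repeat a pose let the fingers close. It gives the time, the measured TCP pose, the force and the opening at its end, in the units of the state.
- get_state(): the state, without advancing time (a new reading comes with each control period).
- eyes.get_image(name): name is "scene" or "side" or "wrist"; returns a dict with "pixels" (420x560x3 uint8, blue, green, red), "mtx" (3x3 intrinsics, pixels), "extrinsics" (4x4, takes a point from camera to world coordinates). Camera axes: x right, y down, z forward; pixel columns grow to the right and rows downward; lengths in m; the calibration is good to about 2 mm. A picture is of the moment at which its call begins. There is no depth.
- ticket.close_job(): hands the job in, once; it reports no verdict.
The state is a dict: "time": time; "joint_positions": joint angles; "qd": joint speeds; "joint_torque": joint torques, N m; "position": TCP position; "tool_rot": TCP orientation; "ft_force": force on the tool from outside, world axes, zero at the start; "torque": the same for the moment, N m; "grip_width": opening from 0.0 (shut) to 1.0 (fully open).
Only numpy, scipy, OpenCV 4.12 (cv2) and the standard library are available. Lean on these libraries where they do the work, as an engineer would, in place of code of your own. Each camera call takes 0.05 s, during which the arm holds its last target. There are 200 camera calls.

### The job

Slide the cardboard carton along the bench, without lifting or tipping it, until it stands square inside the white outline in front of the yellow bench scanner; then squeeze the scanner's orange trigger fully, hold it for about half a second and let it spring back. Then slide the carton on until it lies wholly on the green mat. Never pull the trigger while the carton is out of the white outline, and leave the jar, the blue bin and the wrench where they are.

Things in the scene. Friction and masses are not known exactly. Their poses are not given: they have to be found in the camera images.
- scanner: Yellow-black pistol scanner fixed lying on its side, with the white tape outline before its nose. Origin: centre of the outline, on the bench; x points from outline to scanner (away from robot, within 0.15 rad), z up. In mm: head x 109 to 262, y -37 to 37, top z 85; black grip juts level from the head: x 195 to 227, y -30 to -140, z 37 to 73, free above and below.
- scan_spot (a point): Centre of the white tape outline (inner 150 mm in x by 110 mm in y, flat on the bench), same point and axes as the scanner's origin. The carton fits in with 10 mm to spare all round.
- grip_back (a point): Middle of the back face of the grip (the face away from the trigger), 55 mm above the bench, axes as the scanner's.
- trigger_pad (a point): Point on the front face of the orange trigger blade, 49 mm from its hinge, 55 mm above the bench; moves with it. Blade 64 mm long, 22 mm tall (z 44 to 66), 10 mm thick, hinged on an upright axis beside the head; at rest it leans 0.30 rad off the grip. Trigger and grip together are 57 mm wide here at rest, 43 mm when squeezed.
- trigger (a joint): Trigger angle in rad: 0 at rest, 0.28 fully squeezed to its stop (towards the grip, scanner +x). A spring returns it; about 8 N at the pad holds it fully squeezed.
- carton: Closed cardboard carton of bolts, 130 (x) by 90 (y) by 70 mm tall, 0.35 to 0.7 kg; white barcode labels on its small ends (x faces), blue bands on its long sides. Origin: centre of its underside. It starts on the bench to one side (+y or -y) of the white outline, its x axis within 0.3 rad of the scanner's.
- mat: Thin green sheet flat on the bench on the other side of the white outline, 200 (x) by 160 (y) mm, nothing to bump against. Origin: its centre.
- corner_a (a point): Corner of the carton's underside at x = 65, y = 45 mm in the carton's frame.
- corner_b (a point): Corner of the carton's underside at x = -65, y = 45 mm in the carton's frame.
- corner_c (a point): Corner of the carton's underside at x = -65, y = -45 mm in the carton's frame.
- corner_d (a point): Corner of the carton's underside at x = 65, y = -45 mm in the carton's frame.
- jar: Bystander: closed jar with a steel cap, 66 mm across, 100 mm tall. Origin: centre of its underside.
- parts_bin: Bystander: blue open bin, 100 by 90 by 50 mm. Origin: centre of its underside.
- wrench: Bystander: steel wrench, 180 mm long, lying flat beside the scanner. Origin: its middle, on the bench.
Things that resemble listed ones, but are neither listed nor needed, are in the scene too. Leave any turquoise look-alike of the carton alone.

How it is judged:
By the outcome, as a careful person would: the job done as asked, in the order asked, and still so for the second after the job is handed in, with the robot touching nothing.
It also fails if it takes over 64 s, if anything falls off the work surface, if the arm or the gripper's body presses on something with over 40 N, if the wrist force passes 120 N, or if a joint passes its speed limit or range.

## Working session

There is one attempt and no reset: what is moved stays moved. The work goes in short steps, Python scripts to look and compute and a tool call to move; the robot and the scene stay as the last step left them, time stands still between calls to the robot, and variables do not carry over. Pictures are saved under pics/ and viewed, about 8 in all and at most 12, crops included, and the job is handed in when it is done.

Besides the shell and the picture viewer there is one more tool, called after "Request:" as a command line: name --argument value ..., lists and objects as JSON in quotes. carry_out: Moves the arm, as the interface text tells. Its arguments: {"type":"object","properties":{"motion":{"type":"array","items":{"type":"array"}},"grip":{"type":"number"},"squeeze":{"type":"number"}},"required":["motion"]}

```bash
mkdir -p pics
cat > h.py <<'E'
import numpy as np, cv2
from bench import get_state, eyes, ticket
def snap(n,f=None):
    d=eyes.get_image(n)
    if f: cv2.imwrite('pics/'+f,d['pixels'])
    return d
def to_world(d,uv,z=0.0):
    K=np.array(d['mtx']);T=np.array(d['extrinsics'])
    uv=np.atleast_2d(uv).astype(float)
    r=np.linalg.solve(K,np.c_[uv,np.ones(len(uv))].T)
    r=T[:3,:3]@r;o=T[:3,3]
    return (o[:,None]+r*(z-o[2])/r[2]).T
def proj(d,P):
    K=np.array(d['mtx']);T=np.linalg.inv(np.array(d['extrinsics']))
    c=(T[:3,:3]@np.atleast_2d(P).T+T[:3,3:]);p=K@c
    return (p[:2]/p[2]).T
E
python3 - <<'E'
from h import *
import pickle
D={n:snap(n,n+'0.png') for n in('scene','side')}
pickle.dump(D,open('d0.pkl','wb'))
print(get_state())
for n in D: print(n,D[n]['extrinsics'])
E
```

```text
{'time': 0.1, 'joint_positions': array([ 1.2981261 ,  0.32175144, -0.07006317,  1.4515717 ,  0.02261896,
        1.37082977, -0.05693165]), 'qd': array([ 1.74045024e-04, -2.69661585e-03, -4.73351159e-04, -1.19894577e-03,
       -1.57948795e-03, -7.46053489e-05, -1.79722123e-03]), 'joint_torque': array([ 2.93243420e-04, -4.92570233e+01, -4.05948199e-01, -3.13399279e+01,
       -6.40338636e-02,  3.94484529e-02,  7.63712251e-05]), 'position': array([ 0.18364354, -0.62298085,  0.22155969]), 'tool_rot': array([-2.51528576e+00,  1.88066188e+00,  2.34002232e-03]), 'ft_force': array([-0.43440155, -1.22322784,  0.24006093]), 'torque': array([ 0.01346919,  0.008674  , -0.04317072]), 'grip_width': 1.0007239170407276}
scene [[ 0.72265789  0.42151259 -0.54780719  1.14713098]
 [ 0.69117503 -0.43318444  0.57847067 -0.64376776]
 [ 0.00653113 -0.79666704 -0.60438313  0.76304182]
 [ 0.          0.          0.          1.        ]]
side [[ 0.98343131 -0.11828682  0.13737208  0.37968762]
 [-0.18011996 -0.72321665  0.66671919 -0.66992711]
 [ 0.02048568 -0.68041598 -0.73253971  0.8155606 ]
 [ 0.          0.          0.          1.        ]]
```

View pics/scene0.png

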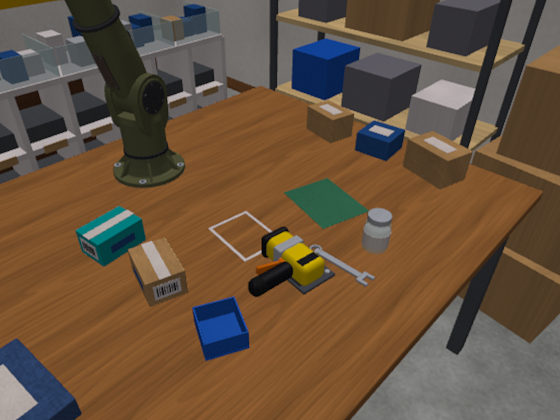

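View pics/side0.png

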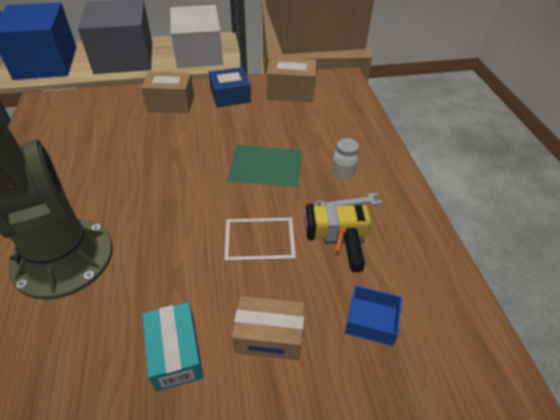

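Side view: the carton candidates are brown at (268,328), turquoise at (172,345), and far brown boxes at (170,92) and (291,80). The mat is at (265,166), which is the +y side, so the carton must be the brown one on the -y side at (268,328), with a blue band on its long side and a barcode on its end. I'll confirm this in an enlarged crop and fit the outline.

Run:
```python
from h import *
import pickle
D=pickle.load(open('d0.pkl','rb'))
s=D['side']['pixels'][140:390,210:410]; a=cv2.resize(s,None,fx=2.4,fy=2.4,interpolation=cv2.INTER_CUBIC)
c=D['scene']['pixels'][220:320,120:200]; b=cv2.resize(c,None,fx=3.6,fy=3.6,interpolation=cv2.INTER_CUBIC)
o=np.zeros((600,480+b.shape[1],3),np.uint8);o[:,:480]=a;o[:b.shape[0],480:]=b
cv2.imwrite('pics/crop1.png',o)
def quad(m):
    cs,_=cv2.findContours(m,cv2.RETR_EXTERNAL,cv2.CHAIN_APPROX_NONE)
    c=max(cs,key=cv2.contourArea); 
    for e in np.linspace(2,15,40):
        q=cv2.approxPolyDP(cv2.convexHull(c),e,True)[:,0]
        if len(q)==4: return q
    return q
for n,roi in(('side',(210,210,300,265)),('scene',(200,205,285,265))):
    d=D[n];im=d['pixels'];hsv=cv2.cvtColor(im,cv2.COLOR_BGR2HSV)
    m=cv2.inRange(hsv,(0,0,150),(180,70,255)); w=np.zeros_like(m);x0,y0,x1,y1=roi;w[y0:y1,x0:x1]=m[y0:y1,x0:x1]
    q=quad(w);W=to_world(d,q);print(n,'outline(outer)',q.tolist(),W[:,:2].round(4).tolist(),W[:,:2].mean(0).round(4))
    g=cv2.inRange(hsv,(60,100,40),(85,255,140)); 
    g=cv2.morphologyEx(g,cv2.MORPH_OPEN,np.ones((3,3)))
    if n=='side': g[250:]=0
    else: g[:, :250]=0
    q=quad(g);W=to_world(d,q);print(n,'mat',q.tolist(),W[:,:2].round(4).tolist(),W[:,:2].mean(0).round(4))
```

```text
side outline(outer) [[291, 217], [295, 257], [224, 258], [226, 219]] [[0.5492, 0.0377], [0.5341, -0.0877], [0.3693, -0.063], [0.3851, 0.0578]] [ 0.4594 -0.0138]
side mat [[237, 147], [299, 151], [296, 184], [233, 179]] [[0.444, 0.3394], [0.6239, 0.2921], [0.5864, 0.1548], [0.4178, 0.2022]] [0.518  0.2471]
scene outline(outer) [[246, 211], [270, 231], [244, 260], [209, 227]] [[0.3846, 0.0562], [0.4944, 0.0389], [0.527, -0.0867], [0.3659, -0.0624]] [ 0.443  -0.0135]
scene mat [[287, 192], [327, 179], [366, 211], [322, 227]] [[0.403, 0.2065], [0.4435, 0.3459], [0.6256, 0.2908], [0.5824, 0.1482]] [0.5136 0.2478]
```

View pics/crop1.png

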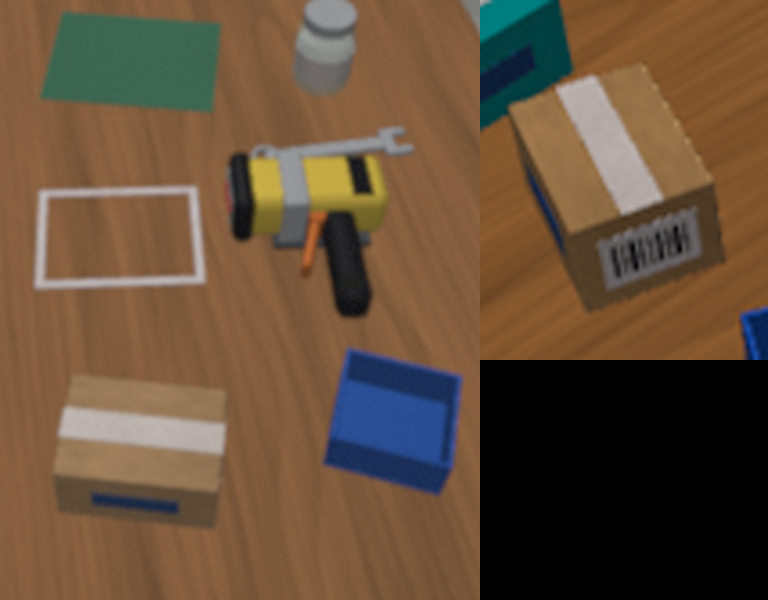

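The crop confirms it: carton with barcode end and blue band, side view (268,328) and scene (160,270). The turquoise one is the decoy. Next I'll fit poses using both cameras.

```bash
cat >> h.py <<'E'
from scipy.optimize import least_squares
def R(a): return np.array([[np.cos(a),-np.sin(a)],[np.sin(a),np.cos(a)]])
def fitbox(obs,x0,off=None):
    """obs: list of (d, {(sx,sy,z):uv}); returns x,y,yaw,rms"""
    def f(p):
        r=[]
        for d,c in obs:
            L=np.array([[*(R(p[2])@[k[0]*.065,k[1]*.045]+p[:2]),k[2]*.07] for k in c])
            r.append((proj(d,L)-np.array(list(c.values()))).ravel())
        return np.concatenate(r)
    s=least_squares(f,x0,loss='soft_l1');return s.x,f(s.x).round(1)
E
python3 - <<'E'
from h import *
import pickle
D=pickle.load(open('d0.pkl','rb'))
P=[]
for n,roi in(('side',(215,212,302,264)),('scene',(203,205,276,263))):
    d=D[n];hsv=cv2.cvtColor(d['pixels'],cv2.COLOR_BGR2HSV)
    m=cv2.inRange(hsv,(0,0,130),(180,75,255));x0,y0,x1,y1=roi
    if n=='scene': m[222:,262:]=0
    v,u=np.nonzero(m[y0:y1,x0:x1]);P.append(to_world(d,np.c_[u+x0,v+y0])[:,:2])
def f(p,P):
    q=np.abs((P-p[:2])@R(p[2]))-[(.15+p[3])/2,(.11+p[3])/2]
    return np.where(q.max(1)>0,np.hypot(*np.maximum(q,0).T),-q.max(1))
for Q in(P[0],P[1],np.vstack(P)):
    s=least_squares(f,[.46,-.015,-.15,.008],args=(Q,),loss='soft_l1',f_scale=.003);print('outline',s.x.round(4),len(Q),np.median(np.abs(s.fun)).round(4))
sc=lambda x,y:(210+x/2.4-.3,140+y/2.4-.3); cc=lambda x,y:(120+(x-480)/3.6-.4,220+y/3.6-.4)
S={(-1,1,1):sc(75,376),(1,1,1):sc(225,388),(1,-1,1):sc(218,487),(-1,-1,1):sc(57,478),(-1,-1,0):sc(60,510),(1,-1,0):sc(214,525)}
C={(-1,-1,1):cc(511,108),(-1,1,1):cc(643,66),(1,1,1):cc(712,182),(1,-1,1):cc(570,232),(1,-1,0):cc(585,309),(1,1,0):cc(722,262)}
for o in([(D['side'],S)],[(D['scene'],C)],[(D['side'],S),(D['scene'],C)]): print('carton',*fitbox(o,[.45,-.22,-.1]))
E
```

```text
outline [ 0.4595 -0.0157 -0.128   0.0087] 918 0.0031
outline [ 0.4562 -0.0158 -0.1268  0.0082] 373 0.0025
outline [ 0.4585 -0.0157 -0.1298  0.0088] 1291 0.003
carton [ 0.44289446 -0.27168956 -0.25808236] [-1.9 -1.1  0.6 -1.   1.4  0.5 -1.5 -1.5 -0.4  1.5  1.2  0.7]
carton [ 0.43929435 -0.27299148 -0.30160009] [-1.1 -1.3  0.2 -1.6  0.5 -0.2 -1.   0.3  0.1  1.7  1.1  0.2]
carton [ 0.44175857 -0.27300487 -0.28049906] [-1.8 -1.   0.6  0.4  0.4  2.  -2.4 -1.5 -1.3  1.4  0.2  2.1 -1.  -0.3
  0.2 -1.2  1.6 -0.1  0.5  1.   1.5  2.3  2.2  0.2]
```

Outline: centre (0.459,-0.016), yaw -0.13. Carton: (0.442,-0.273), yaw -0.28. Mat: centre about (0.516,0.248), yaw -0.26. The carton is 90 mm wide and the jaws open to 87 mm, so I'll push its -y face with the two open fingers, jaws parallel to the face. First I move behind it.

Request:
carry_out --motion '[[[0.03,0.03,0],0.14],[[0.07,0.08,0],0.28],[[0.11,0.12,0],0.42],[[0.15,0.16,0],0.56],[[0.18,0.2,0],0.7],[[0.21,0.23,0],0.85],[[0.228,0.253,0],1.0],[[0.228,0.253,0],1.006],[[0.228,0.253,0],1.006],[[0.228,0.253,-0.05],1.006],[[0.228,0.253,-0.09],1.006],[[0.228,0.253,-0.12],1.006],[[0.228,0.253,-0.12],1.006]]' --grip -1

```text
time: 1.4
position: [0.4073, -0.3696, 0.0977]
tool_rot: [-3.105, 0.44, 0.013]
ft_force: [-1.5, -0.3, 0.2]
grip_width: 1.0
```

Run:
```python
from h import *
from scipy.spatial.transform import Rotation as Ro
s=get_state();print(s['time'],s['position'],Ro.from_rotvec(s['tool_rot']).as_matrix()[:,0],s['joint_positions'].round(2),s['ft_force'])
snap('side','side1.png')
```

```text
1.4 [ 0.40733842 -0.36962196  0.09767665] [ 0.96055867 -0.27793345 -0.00894639] [ 1.02  0.24 -0.38  1.83  0.1   1.1   0.33] [-1.51312664 -0.31327616  0.22306691]
```

View pics/side1.png

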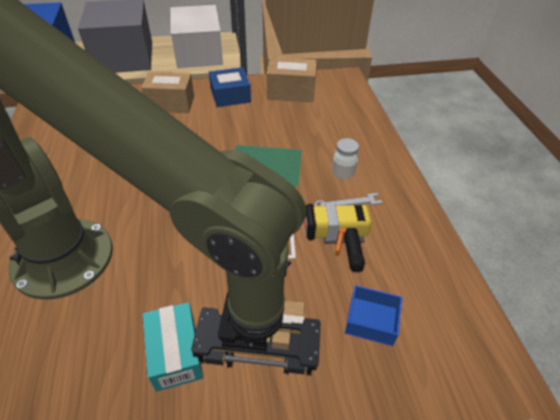

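The side view shows the gripper (255,340) just behind the carton, close to the turquoise box (172,345). I'll check clearance before going lower.

Run:
```python
from h import *
import pickle
D=pickle.load(open('d0.pkl','rb'))
d=D['side']
for z in(.05,.06,.07): print(z,to_world(d,[(188,306),(200,368),(201,380)],z).round(3).tolist())
print(to_world(d,[(201,380)],0))
d=D['scene']
for z in(.05,.06,.07): print(z,to_world(d,[(78,235),(111,210),(144,222),(111,246)],z).round(3).tolist())
print('bin',to_world(D['side'],[(352,290),(347,318)],.05))
```

```text
0.05 [[0.288, -0.207, 0.05], [0.305, -0.338, 0.05], [0.306, -0.36, 0.05]]
0.06 [[0.29, -0.213, 0.06], [0.306, -0.342, 0.06], [0.307, -0.364, 0.06]]
0.07 [[0.291, -0.219, 0.07], [0.307, -0.346, 0.07], [0.308, -0.368, 0.07]]
[[ 0.3012671  -0.33926715  0.        ]]
0.05 [[0.213, -0.343, 0.05], [0.179, -0.232, 0.05], [0.284, -0.202, 0.05], [0.307, -0.308, 0.05]]
0.06 [[0.226, -0.347, 0.06], [0.192, -0.238, 0.06], [0.296, -0.208, 0.06], [0.319, -0.313, 0.06]]
0.07 [[0.239, -0.351, 0.07], [0.206, -0.244, 0.07], [0.308, -0.214, 0.07], [0.33, -0.318, 0.07]]
bin [[ 0.62491151 -0.22618813  0.05      ]
 [ 0.59645311 -0.28651737  0.05      ]]
```

Request:
carry_out --motion '[[[0.005,-0.002,-0.03],0],[[0.005,-0.002,-0.06],0],[[0.005,-0.002,-0.08],0],[[0.005,-0.002,-0.08],0],[[0.005,-0.002,-0.08],0]]'

```text
time: 1.95
position: [0.4176, -0.374, 0.0245]
tool_rot: [3.109, -0.437, 0.003]
ft_force: [0.2, -0.2, 0.4]
grip_width: 1.001
```

Request:
carry_out --motion '[[[0.003,0.014,-0.005],0],[[0.006,0.03,-0.005],0],[[0.009,0.043,-0.005],0],[[0.011,0.053,-0.005],0],[[0.0135,0.063,-0.005],0],[[0.0165,0.073,-0.005],0],[[0.0175,0.086,-0.005],0.011],[[0.0187,0.1,-0.005],0.022],[[0.0199,0.115,-0.005],0.034],[[0.0211,0.13,-0.005],0.046],[[0.0223,0.145,-0.005],0.059],[[0.0235,0.16,-0.005],0.071],[[0.0247,0.175,-0.005],0.083],[[0.0259,0.19,-0.005],0.095],[[0.0271,0.205,-0.005],0.108],[[0.0283,0.22,-0.005],0.12],[[0.0295,0.235,-0.005],0.133],[[0.0305,0.248,-0.005],0.144],[[0.0315,0.257,-0.005],0.152],[[0.0315,0.26,-0.005],0.152]]'

```text
time: 3.95
position: [0.4485, -0.1116, 0.0178]
tool_rot: [3.135, -0.195, 0.001]
ft_force: [-0.0, -5.5, 3.7]
grip_width: 1.002
```

Run:
```python
from h import *
import pickle
s=get_state();print(s['time'],s['position'],s['tool_rot'],s['ft_force'])
D={n:snap(n) for n in('side','scene')}
pickle.dump(D,open('d2.pkl','wb'))
a=D['side']['pixels'][140:390,150:350];b=D['scene']['pixels'][150:320,100:300]
o=np.zeros((600,800,3),np.uint8);o[:500,:400]=cv2.resize(a,None,fx=2,fy=2,interpolation=cv2.INTER_CUBIC);o[:340,400:]=cv2.resize(b,None,fx=2,fy=2,interpolation=cv2.INTER_CUBIC)
cv2.imwrite('pics/c2.png',o)
```

```text
3.95 [ 0.44854905 -0.11163141  0.01779419] [ 3.13510180e+00 -1.95234340e-01  6.38102472e-04] [-3.45112445e-03 -5.53628482e+00  3.70240840e+00]
```

View pics/c2.png

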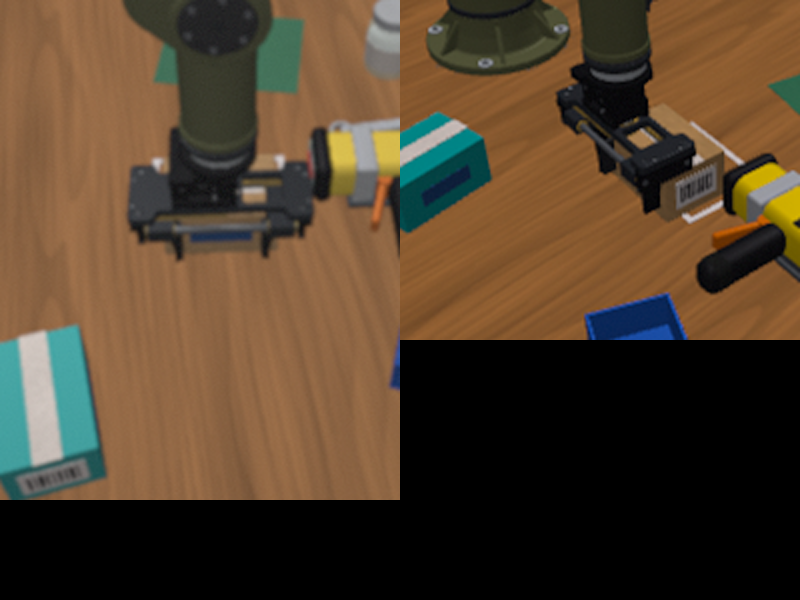

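In contact and tracking: the carton end is at scene (196,92)+crop, still just short of the outline. I'll push on to slightly short of centre, back off, and look with all cameras.

Request:
carry_out --motion '[[[0.001,0.01,0],0],[[0.002,0.02,0],0],[[0.003,0.029,0],0],[[0.003,0.034,0],0],[[0.003,0.034,0],0],[[0.001,0.014,0],0],[[-0.002,-0.015,0],0],[[-0.005,-0.045,0],0],[[-0.005,-0.06,0.03],0],[[-0.005,-0.08,0.08],0],[[-0.005,-0.1,0.13],0],[[-0.005,-0.12,0.18],0],[[-0.005,-0.14,0.18],0],[[-0.005,-0.14,0.18],0]]'

```text
time: 5.45
position: [0.4441, -0.2559, 0.1999]
tool_rot: [3.133, -0.204, 0.007]
ft_force: [0.5, -0.2, 0.5]
grip_width: 1.002
```

Run:
```python
from h import *
import pickle
s=get_state();print(s['time'],s['position'],s['tool_rot'],s['ft_force'])
D={n:snap(n) for n in('side','scene','wrist')}
pickle.dump(D,open('d3.pkl','wb'))
a=D['side']['pixels'][150:300,200:320];b=D['scene']['pixels'][150:300,150:300];w=D['wrist']['pixels']
o=np.zeros((600,800,3),np.uint8);o[:300,:240]=cv2.resize(a,None,fx=2,fy=2,interpolation=cv2.INTER_CUBIC);o[300:,:300]=cv2.resize(b,None,fx=2,fy=2,interpolation=cv2.INTER_CUBIC)
o[:375,300:]=cv2.resize(w,(500,375),interpolation=cv2.INTER_AREA)
cv2.imwrite('pics/c3.png',o)
```

```text
5.45 [ 0.44412908 -0.25591702  0.19988763] [ 3.1325443  -0.20432095  0.00659953] [ 0.52430072 -0.17001363  0.49186009]
```

View pics/c3.png

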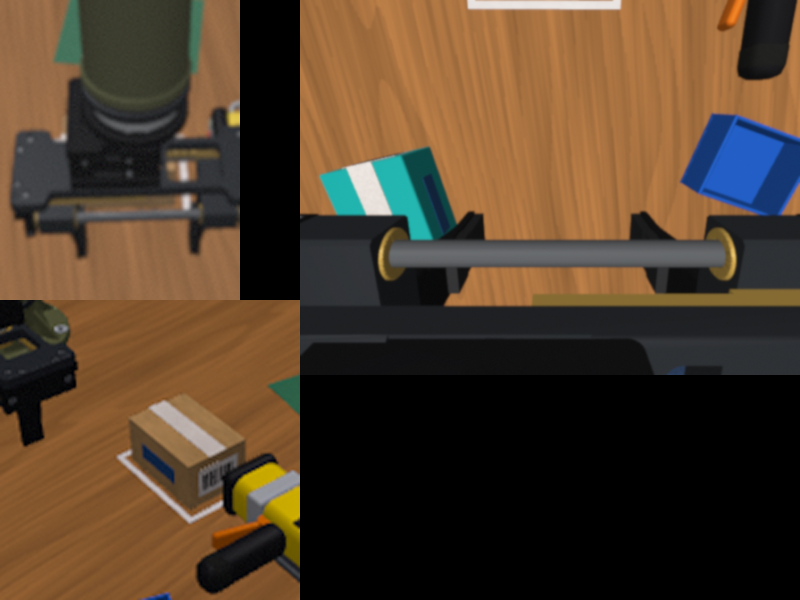

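Scene: the carton (188,455 in the lower-left crop) is inside the outline with visible gaps on the near (-y) side. The wrist camera sees only the near tape edge, so I move forward and up to look from above.

Request:
carry_out --motion '[[[0,0.03,0.04],0],[[0,0.07,0.08],0],[[0,0.11,0.1],0],[[0,0.12,0.1],0],[[0,0.12,0.1],0],[[0,0.12,0.1],0]]'

```text
time: 6.2
position: [0.4424, -0.1329, 0.2958]
tool_rot: [-3.135, 0.198, 0.004]
ft_force: [0.1, -0.6, -0.0]
grip_width: 1.0
```

Run:
```python
from h import *
import pickle
s=get_state();print(s['time'],s['position'],s['tool_rot'])
D={n:snap(n) for n in('wrist','scene')}
pickle.dump(D,open('d4.pkl','wb'))
o=np.zeros((600,800,3),np.uint8);w=D['wrist']['pixels'];o[:420,:560]=w
b=D['scene']['pixels'][190:270,195:275];o[:240,560:]=cv2.resize(b,(240,240),interpolation=cv2.INTER_CUBIC)
cv2.imwrite('pics/c4.png',o);print(D['wrist']['extrinsics'])
```

```text
6.2 [ 0.44239185 -0.13288625  0.29581437] [-3.13514243  0.19765057  0.0043746 ]
[[ 0.99211072 -0.12007295 -0.03603906  0.4515003 ]
 [-0.12531907 -0.95764804 -0.25923996 -0.0610496 ]
 [-0.00338502  0.26171113 -0.96514031  0.45762992]
 [ 0.          0.          0.          1.        ]]
```

View pics/c4.png

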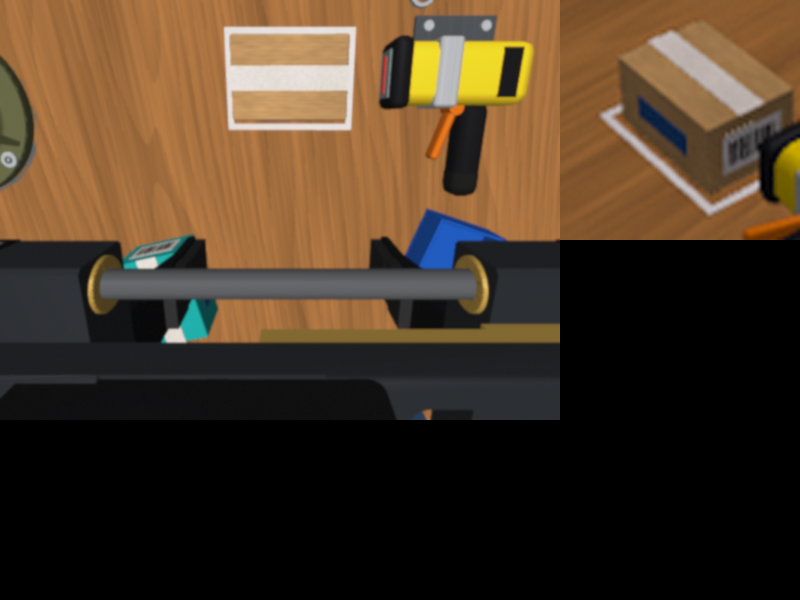

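The wrist view shows the carton inside the tape (225..355, 27..130) and square with it. The trigger is free at (440,132). I'll zoom in to measure the gaps.

Run:
```python
from h import *
import pickle
D=pickle.load(open('d4.pkl','rb'));d=D['wrist'];w=d['pixels']
o=cv2.resize(w[15:140,215:375],(768,600),interpolation=cv2.INTER_CUBIC);cv2.imwrite('pics/c5.png',o)
hsv=cv2.cvtColor(w,cv2.COLOR_BGR2HSV)
m=cv2.inRange(hsv,(0,0,150),(180,60,255));m[60:95,:]=0
v,u=np.nonzero(m[20:135,218:362]);Q=to_world(d,np.c_[u+218,v+20])[:,:2]
def f(p,P):
    q=np.abs((P-p[:2])@R(p[2]))-[(.15+p[3])/2,(.11+p[3])/2]
    return np.where(q.max(1)>0,np.hypot(*np.maximum(q,0).T),-q.max(1))
s=least_squares(f,[.46,-.015,-.13,.008],args=(Q,),loss='soft_l1',f_scale=.003);print('outline',s.x.round(4),len(Q),np.median(s.fun))
```

```text
outline [ 0.4578 -0.015  -0.1264  0.0088] 2301 0.002066664811605598
```

View pics/c5.png

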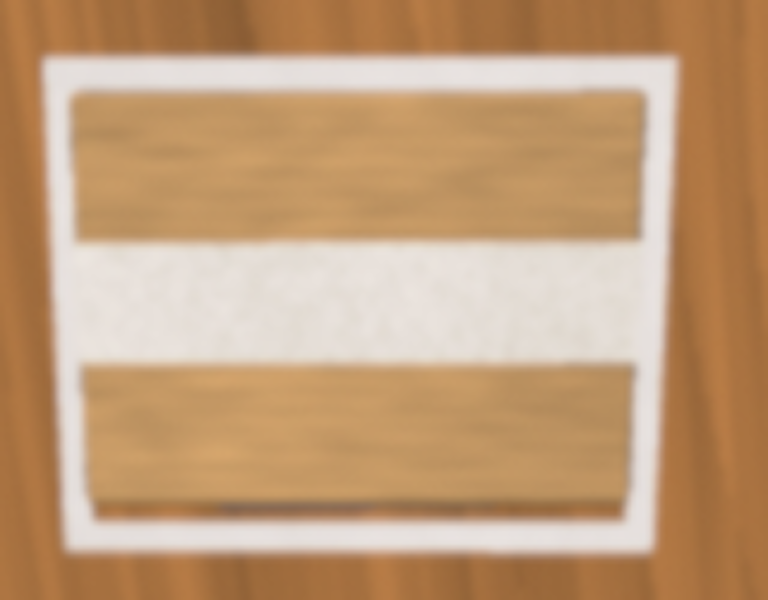

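Run:
```python
from h import *
import pickle
D=pickle.load(open('d4.pkl','rb'));d=D['wrist']
c=lambda x,y:(215+x/4.8-.4,15+y/4.8-.4)
p,r=fitbox([(d,{(-1,1,1):c(71,92),(1,1,1):c(647,91),(1,-1,1):c(631,499),(-1,-1,1):c(89,500)})],[.458,-.02,-.13])
print(p.round(4),r)
o=np.array([.4578,-.015]);print('in outline frame',((p[:2]-o)@R(-.1264)).round(4),p[2]+.1264)
cs=np.array([R(p[2])@[a*.065,b*.045]+p[:2] for a,b in((1,1),(-1,1),(-1,-1),(1,-1))])
print(((cs-o)@R(-.1264)).round(4).tolist())
# trigger prediction
S=lambda x,y,z:[*(R(-.1264)@[x,y]+o),z]
print('pts world',np.round([S(.2055,-.085,0),S(.195,-.085,0),S(.227,-.085,0)],4)); print(proj(d,[S(.195,-.14,.055),S(.227,-.14,.055),S(.109,-.037,.085),S(.109,.037,.085)]).round(0).tolist())
print(to_world(d,[(430,157),(437,158),(453,106),(485,110),(446,190),(476,192)],.06).tolist())
q=to_world(d,[(427,155),(439,159),(458,106),(463,110),(485,110),(444,190),(476,192)],.06)[:,:2];print(((q-o)@R(-.1264)).round(4).tolist())
```

```text
[ 0.4574 -0.0198 -0.1233] [-0.6 -0.7  0.8 -0.9  0.4  1.1 -0.5  1.1]
in outline frame [ 0.0002 -0.0048] 0.003076199997842227
[[0.0651, 0.0404], [-0.0649, 0.04], [-0.0647, -0.05], [0.0653, -0.0496]]
pts world [[ 0.6509 -0.1252  0.    ]
 [ 0.6405 -0.1239  0.    ]
 [ 0.6723 -0.1279  0.    ]]
[[444.0, 194.0], [470.0, 194.0], [389.0, 108.0], [395.0, 33.0]]
[[0.6144618525186553, -0.12879914802595838, 0.06], [0.6228092382085029, -0.13106069396742015, 0.06], [0.6416032675671828, -0.07293614184621312, 0.06], [0.6784277873325493, -0.08207245713765668, 0.06], [0.6335499754700084, -0.17218695454096675, 0.06], [0.6703628943809858, -0.17936311728297072, 0.06]]
[[0.1659, -0.0907], [0.1809, -0.0955], [0.1954, -0.0343], [0.2018, -0.0387], [0.2273, -0.0387], [0.1917, -0.1338], [0.2316, -0.1363]]
```

The carton is in the outline: offset (0, -5 mm), yaw error 0.003, all corners inside the tape. Now over the grip, at trigger centre scanner (0.199,-0.084) → world (0.645,-0.123).

Request:
carry_out --motion '[[[0.04,0.002,0],0],[[0.085,0.004,-0.02],0],[[0.13,0.006,-0.06],0],[[0.17,0.008,-0.1],0],[[0.195,0.0095,-0.14],0],[[0.202,0.0095,-0.165],0],[[0.202,0.0095,-0.175],0],[[0.202,0.0095,-0.175],0],[[0.202,0.0095,-0.175],0],[[0.202,0.0095,-0.175],0]]'

```text
time: 7.3
position: [0.6461, -0.1238, 0.1252]
tool_rot: [3.134, -0.199, 0.006]
ft_force: [0.2, 0.5, 0.7]
grip_width: 1.0
```

Run:
```python
from h import *
import pickle
s=get_state();print(s['time'],s['position'],s['tool_rot'])
D={n:snap(n) for n in('side','wrist')};pickle.dump(D,open('d5.pkl','wb'))
o=np.zeros((600,800,3),np.uint8);o[:420,:420]=cv2.resize(D['wrist']['pixels'][:,70:490],(420,420))
o[:600,420:]=cv2.resize(D['side']['pixels'][150:300,280:375],(380,600),interpolation=cv2.INTER_CUBIC)
cv2.imwrite('pics/c6.png',o)
```

```text
7.3 [ 0.64608819 -0.12381149  0.12515052] [ 3.13398298 -0.19926235  0.00559465]
```

View pics/c6.png

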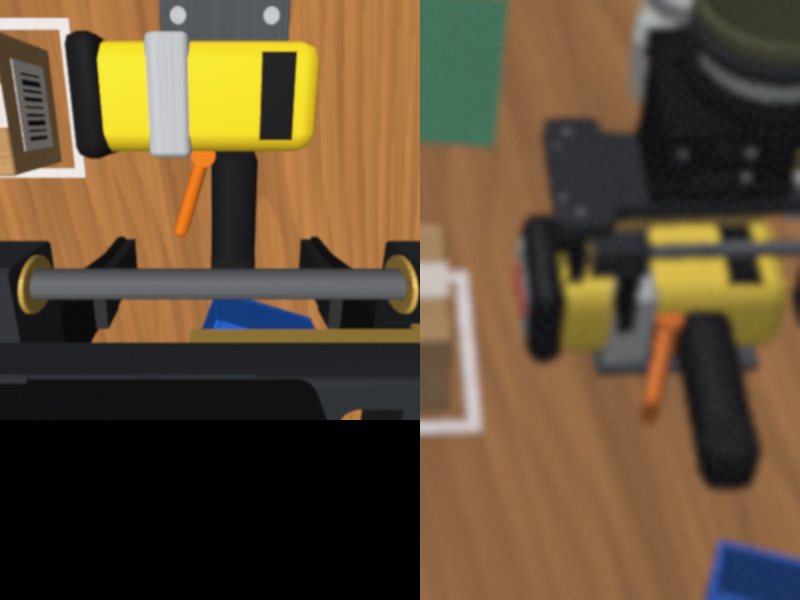

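Jaws are centred over the grip and trigger: fingers at (118/315,270), trigger tip at (180,232), grip at (235,210). Descending.

Request:
carry_out --motion '[[[0,0,-0.025],0],[[0,0,-0.05],0],[[0,0,-0.07],0],[[0,0,-0.085],0],[[0.001,0,-0.089],0],[[0.003,0,-0.089],0],[[0.005,0,-0.089],0],[[0.005,0,-0.089],0]]'

```text
time: 8.2
position: [0.6517, -0.123, 0.035]
tool_rot: [3.135, -0.198, 0.004]
ft_force: [-1.0, 0.0, -0.1]
grip_width: 0.999
```

Request:
carry_out --motion '[[[0,0,0],0],[[0,0,0],0],[[0,0,0],0],[[0,0,0],0],[[0,0,0],0]]' --grip 1 --squeeze 25

```text
time: 8.7
position: [0.6485, -0.1237, 0.033]
tool_rot: [3.134, -0.198, -0.006]
ft_force: [-5.8, -2.8, 0.4]
grip_width: 0.631
```

Request:
carry_out --motion '[[[0,0,0],0],[[0,0,0],0],[[0,0,0],0]]'

```text
time: 9.0
position: [0.6523, -0.1245, 0.0328]
tool_rot: [3.134, -0.198, 0.007]
ft_force: [7.6, -2.8, -8.4]
grip_width: 0.485
```

Opening is 0.485 × 87 = 42 mm, so the trigger is fully squeezed (43 mm expected). Holding for half a second, then releasing.

Request:
carry_out --motion '[[[0,0,0],0],[[0,0,0],0],[[0,0,0],0],[[0,0,0],0]]'

```text
time: 9.4
position: [0.6524, -0.1245, 0.0328]
tool_rot: [3.134, -0.198, 0.007]
ft_force: [6.2, -3.3, -8.5]
grip_width: 0.49
```

Request:
carry_out --motion '[[[0,0,0],0],[[0,0,0],0],[[0,0,0],0],[[0,0,0],0],[[0,0,0],0],[[-0.002,0,0],0],[[-0.004,0,0],0],[[-0.005,0,0],0]]' --grip -1

```text
time: 10.2
position: [0.6457, -0.1234, 0.0341]
tool_rot: [3.135, -0.198, 0.002]
ft_force: [0.3, -0.1, 0.2]
grip_width: 0.99
```

Request:
carry_out --motion '[[[0,0,0.03],0],[[0,0,0.07],0],[[0,0,0.11],0],[[-0.02,0,0.13],0],[[-0.06,-0.005,0.14],0],[[-0.1,-0.01,0.14],0],[[-0.14,-0.01,0.14],0],[[-0.18,-0.005,0.14],0],[[-0.2,-0.002,0.14],0],[[-0.2,-0.002,0.14],0],[[-0.2,-0.002,0.14],0]]'

```text
time: 11.3
position: [0.4461, -0.1254, 0.1743]
tool_rot: [3.134, -0.198, 0.004]
ft_force: [0.6, -0.7, 0.4]
grip_width: 0.996
```

Run:
```python
from h import *
import pickle
s=get_state();print(s['time'],s['position'],s['tool_rot'])
D={n:snap(n) for n in('scene','wrist')};pickle.dump(D,open('d6.pkl','wb'))
o=np.zeros((560,800,3),np.uint8);o[:300,:400]=cv2.resize(D['wrist']['pixels'],(400,300),interpolation=cv2.INTER_AREA)
o[:,400:]=cv2.resize(D['scene']['pixels'][165:305,200:300],(400,560),interpolation=cv2.INTER_CUBIC)
cv2.imwrite('pics/c7.png',o)
```

```text
11.3 [ 0.4461028  -0.12543309  0.17430497] [ 3.13370808 -0.19828472  0.00359767]
```

View pics/c7.png

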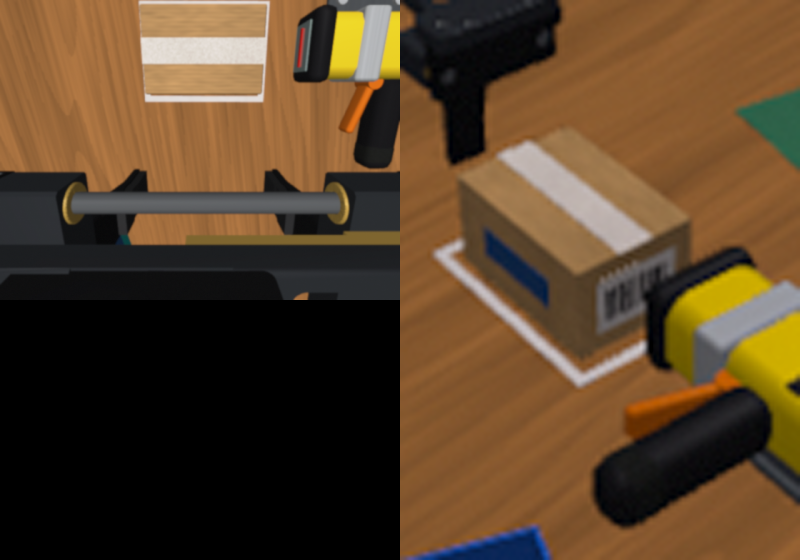

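The trigger is back at rest (690,400) and the carton is still inside the outline. Now pushing straight on past the scanner nose.

Request:
carry_out --motion '[[[0,0,-0.045],0],[[0,0,-0.09],0],[[0,0,-0.13],0],[[0,0,-0.15],0],[[0.001,0.01,-0.15],0],[[0.002,0.024,-0.15],0],[[0.004,0.038,-0.15],0],[[0.0055,0.05,-0.15],0],[[0.007,0.061,-0.15],0],[[0.0085,0.073,-0.15],0],[[0.01,0.086,-0.15],0],[[0.0115,0.1,-0.15],0],[[0.013,0.114,-0.15],0],[[0.015,0.128,-0.15],0],[[0.0165,0.142,-0.15],0],[[0.018,0.156,-0.15],0],[[0.0195,0.17,-0.15],0],[[0.021,0.181,-0.15],0],[[0.022,0.19,-0.15],0],[[0.0225,0.1945,-0.15],0]]'

```text
time: 13.4
position: [0.4686, 0.0699, 0.0244]
tool_rot: [3.134, -0.197, 0.002]
ft_force: [-1.0, -4.6, 4.1]
grip_width: 1.001
```

Request:
carry_out --motion '[[[0.0015,0.008,0],-0.015],[[0.0035,0.018,0],-0.03],[[0.0065,0.029,0],-0.045],[[0.0095,0.04,0],-0.06],[[0.0125,0.051,0],-0.072],[[0.0155,0.062,0],-0.084],[[0.0185,0.073,0],-0.096],[[0.0215,0.084,0],-0.108],[[0.0245,0.095,0],-0.118],[[0.0275,0.106,0],-0.126],[[0.0305,0.115,0],-0.13],[[0.0325,0.12,0],-0.13],[[0.0337,0.123,0],-0.13],[[0.0337,0.123,0],-0.13],[[0.029,0.105,0],-0.13],[[0.0215,0.075,0],-0.13],[[0.014,0.045,0.02],-0.13],[[0.01,0.03,0.06],-0.13],[[0.01,0.02,0.11],-0.13],[[0.01,0.01,0.16],-0.13]]'

```text
time: 15.4
position: [0.4777, 0.0803, 0.1831]
tool_rot: [-3.114, 0.401, -0.002]
ft_force: [1.0, -0.1, 0.1]
grip_width: 0.999
```

Request:
carry_out --motion '[[[0,-0.01,0.05],0],[[0,-0.02,0.09],0],[[0,-0.02,0.12],0],[[0,-0.02,0.12],0],[[0,-0.02,0.12],0]]'

```text
time: 15.9
position: [0.4784, 0.0607, 0.3019]
tool_rot: [-3.115, 0.4, -0.004]
ft_force: [-0.1, -0.1, -0.6]
grip_width: 0.998
```

Run:
```python
from h import *
import pickle
s=get_state();print(s['time'],s['position'],s['tool_rot'],s['ft_force'])
D={n:snap(n) for n in('scene','wrist')};pickle.dump(D,open('d7.pkl','wb'))
o=np.zeros((600,800,3),np.uint8);o[:375,:500]=cv2.resize(D['wrist']['pixels'],(500,375),interpolation=cv2.INTER_AREA)
o[:480,500:]=cv2.resize(D['scene']['pixels'][130:290,200:400],(300,240)).repeat(1,0) if 0 else cv2.resize(D['scene']['pixels'][130:290,290-0:390],(300,480))
o[375:,:500]=cv2.resize(D['scene']['pixels'][120:330,100:560],(500,225))
cv2.imwrite('pics/c8.png',o)
```

```text
15.9 [0.47839438 0.06073297 0.30185597] [-3.11518989  0.39977317 -0.00352538] [-0.06683768 -0.1071709  -0.59674751]
```

View pics/c8.png

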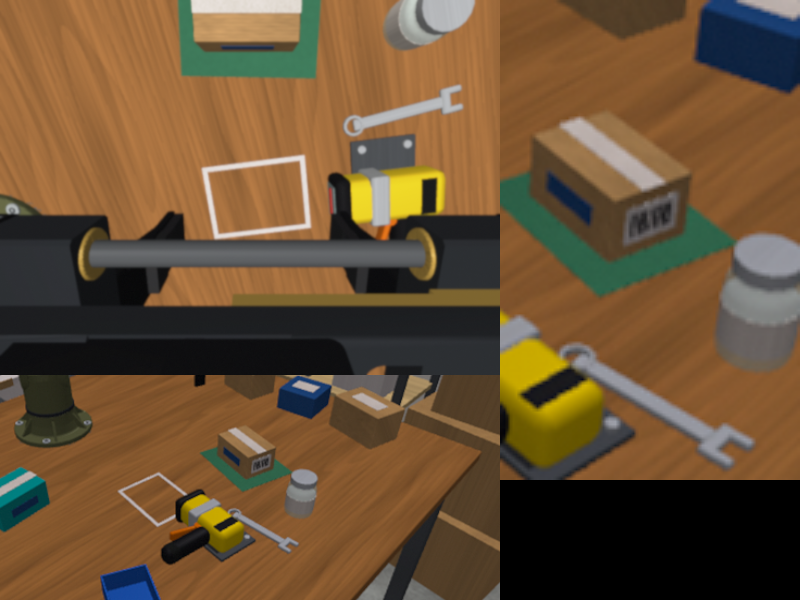

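Run:
```python
from h import *
import pickle
D=pickle.load(open('d7.pkl','rb'));d=D['scene']
c=lambda x,y:(290+(x-500)/3-.3,130+y/3-.3)
p,r=fitbox([(d,{(-1,-1,1):c(531,155),(-1,1,1):c(609,113),(1,1,1):c(690,178),(1,-1,1):c(614,212),(1,-1,0):c(613,257),(1,1,0):c(687,228),(-1,-1,0):c(535,197)})],[.516,.2475,-.25])
print(p.round(4),r)
M=np.array([[.4030,.2065],[.4435,.3459],[.6256,.2908],[.5824,.1482]]);o=M.mean(0)
a=np.arctan2(*((M[2]-M[1]+M[3]-M[0])[::-1]));print('mat',o,a)
cs=np.array([R(p[2])@[i*.065,j*.045]+p[:2] for i,j in((1,1),(-1,1),(-1,-1),(1,-1))])
print(((cs-o)@R(a)).round(3).tolist(),'limits .1 .08')
ticket.close_job() if np.all(np.abs((cs-o)@R(a))<[.092,.072]) else print('NOT closed')
```

```text
[ 0.5173  0.2436 -0.2532] [ 0.4 -5.7 -0.2 -0.2  1.7 -0.7  0.7 -2.3 -1.   3.7 -0.2  3.3 -2.   0.6]
mat [0.513625 0.24785 ] -0.30397131102733743
[[0.067, 0.045], [-0.062, 0.039], [-0.058, -0.051], [0.072, -0.045]] limits .1 .08
the job is handed in; nothing more can be done
```

I slid the carton into the white outline, squeezed and released the scanner's trigger, then slid the carton onto the green mat. The job is handed in at about 16 s of the 64 s allowed.

- **Scan position:** the carton stood about 5 mm off centre in y and within 0.003 rad of square. All four corners were inside the tape, before and after the scan.
- **Trigger:** the jaws closed to about 42 mm, against 43 mm expected for a full squeeze. They held for about half a second. A picture afterwards showed the trigger back at rest.
- **Final position:** my fit puts every carton corner at least 28 mm inside the mat's edges, and the gripper is raised and touching nothing. That fit had pixel errors of up to 6 on one hand-picked corner, roughly 1 cm, well inside the margin. Estimates of the mat's angle also ranged from -0.26 to -0.30 rad.
- **Bystanders:** the jar, wrench and turquoise box looked undisturbed in the last pictures, as did the part of the blue bin in view. I judged this by eye and did not measure it.
- **Forces:** the readings I saw stayed around 12 N or less. I only read them at the end of each move, so brief peaks could have been missed.

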